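# Pin the cooking utensils into their rack

## Robot

A 6-joint arm with a two-finger parallel gripper is mounted at the origin on the work surface. World frame = base frame: x ahead of the robot, y to its left, z up, the work surface at z = 0. Lengths are in m, angles in rad, forces in N, time in s.
With the tool pointing down it reaches from about 0.35 to 0.95 m from the base axis. Payload 17.4 kg.
Tool frame: the origin (TCP) lies on the centre line of the jaws, within the pads' length; the fingertips stand 11 mm ahead of it and the grasp point (between the pads) lies 8 mm behind it; z points along the fingers, y is the line along which they close (so a half turn about z gives the same grasp; the last joint's range is limited). The gripper opens to 93 mm and grips with 3 to 60 N. Pads are 15 mm wide; open, the fingers measure 128 mm over their backs; the gripper's body (75 mm by 188 mm) begins 65 mm behind the grasp point.
Start: joints at [-1.198, 0.116, 1.442, -0, 1.584, -0.038], TCP at [0.27, -0.619, 0.23] pointing down, gripper open.
Joint ranges: [-2.83, 2.83], [-0.83, 2.19], [0.07, 2.5], [-1.14, 4.28], [0.01, 3], [-2.97, 2.97]. Speed limits (rad/s): [1.89, 1.89, 2.22, 3.14, 3.14, 3.14].

## Interface

Orientations are given as a unit quaternion [x, y, z, w].
In Python, from bench import ctrl gives the robot as it stands. The module is installed in compiled form; this text tells all that it offers.
- The arm moves only by the tool servo_tool, never from a script. Its argument "motion" is a list of rows, each a list of 7 numbers: the shift along the tool's x, y, z in mm, then the turn, a rotation vector about the tool's x, y, z in degrees, then the opening, from -1 (shut) to 1 (fully open). In form: [[dx, dy, dz, ax, ay, az, fingers], ...]. A call has exactly 8 rows; each row is the pose to reach, as a shift and turn from the pose commanded when the call began, along the tool's axes at that moment; what a row does not reach only later rows make up. A row lasts 1/10 s, in which the tool goes at most 50 mm and 8.59 degrees, less where a joint would pass 70% of its speed; a pose out of reach is approached as far as the arm can. A call with a gripper value outside its range is refused whole. The fingers move at their own pace and stop on an object; "force" is the grip in N (left out, the last holds). Time passes only in rows, so rows that repeat a pose let the fingers close, or fill a call up. It gives the time, the measured TCP pose, the force, the opening and the grip force at its end, in the units of the state.
- ctrl.sense(): the state, without advancing time (a new reading comes with each control period).
- ctrl.capture(name): name is "side" or "top"; returns a dict with "frame" (420x560x3 uint8, blue, green, red), "intrinsics" (3x3 intrinsics, pixels), "dist_coeffs" ([k1, k2, p1, p2, k3] as OpenCV has them; the pictures are not rectified), "rvec" (rotation vector, rad) and "tvec" (3), from world to camera coordinates, as OpenCV has them. Camera axes: x right, y down, z forward; pixel columns grow to the right and rows downward; lengths in m; the calibration is good to about 2 mm. A picture is of the moment at which its call begins. There is no depth.
- ctrl.hand_in(): hands the job in; it is judged then, once.
The state is a dict: "t": time; "joint_positions": joint angles; "qd": joint speeds; "effort": joint torques, N m; "eef_pos": TCP position; "ee_rot": TCP orientation; "ft_force": force on the tool from outside, world axes, zero at the start; "torque": the same for the moment, N m; "opening": finger opening in m; "finger_force": force on a finger pad.
Only numpy, scipy, OpenCV 4.12 (cv2) and the standard library are available. Lean on these libraries where they do the work, as an engineer would, in place of code of your own. Each camera call takes 0.05 s, during which the arm holds its last target. There are 200 camera calls.

## Task

Put away the steel utensils lying loose on the patio ledge (two or three of the round spoon, square turner and fork): slide each one, eye first, fully home into the rack bay marked with its own outline, and lock it there with a pin pushed down through the steel strip, the utensil's eye and the board until its collar sits on the strip. A bay that already has a pin in it must have it drawn first; spare pins can stand in the pin block, and any pin fits any bay. Let go of everything, and leave the egg cup, spice shaker and tea strainer as they stand.

Things in the scene. Friction and masses are not known exactly. Their poses are not given: they have to be found in the camera images.
- rack: fixed wooden board 190 (x) x 210 (y) x 18 high on the ledge; origin: centre of its underside. Three bays at y = -66, 0, 66 (x = 48 to 84), 32 wide, 13 high, open to -x, closed by a stop at x = 84, roofed by a steel strip 4 thick (x = 48 to 92, top 35 above the ledge). A hole 11 across runs down through strip and board in each bay at x = 70. Dark outlines inlaid before the bays label them.
- spoon_round: steel cooking spoon with a round bowl 46 across and 10 high centred at x = -60; 161 long. Lies flat. Handle bar 12 wide, 8 high, x = -42 to 54. At its +x end a square tab 26 x 26, 6 high, centred at x = 65, with an upright hole (eye) 13 across. About 80 g, balanced within 15 mm of the origin. Origin: underside, mid-handle; +x to the eye, z up. None if absent.
- turner_square: steel turner with a flat rectangular blade 50 long, 44 wide, 4 high centred at x = -60; 163 long. Lies flat. Handle bar 12 wide, 8 high, x = -42 to 54. At its +x end a square tab 26 x 26, 6 high, centred at x = 65, with an upright hole (eye) 13 across. About 80 g, balanced within 15 mm of the origin. Origin: underside, mid-handle; +x to the eye, z up. None if absent.
- meat_fork: steel fork with three parallel tines, 38 wide over all, 6 high, from x = -86 to -31; 164 long. Lies flat. Handle bar 12 wide, 8 high, x = -42 to 54. At its +x end a square tab 26 x 26, 6 high, centred at x = 65, with an upright hole (eye) 13 across. About 80 g, balanced within 15 mm of the origin. Origin: underside, mid-handle; +x to the eye, z up. None if absent.
- eye_round (a point): centre of the round spoon's eye, at half the tab's thickness (3 mm above the underside); axes as the utensil's. None if absent.
- bay_round (a point): bay labelled with the round spoon's outline: point on its pin hole's axis, level with the board's top (18 above the ledge, 17 below the strip's top). +x points into the bay to the stop, 14 mm beyond the axis (a tab against the stop has its eye 1 mm past the axis); z up. Bays swap labels from start to start.
- eye_square (a point): centre of the square turner's eye, at half the tab's thickness (3 mm above the underside); axes as the utensil's. None if absent.
- bay_square (a point): bay labelled with the square turner's outline: point on its pin hole's axis, level with the board's top (18 above the ledge, 17 below the strip's top). +x points into the bay to the stop, 14 mm beyond the axis (a tab against the stop has its eye 1 mm past the axis); z up. Bays swap labels from start to start.
- eye_fork (a point): centre of the three-tined fork's eye, at half the tab's thickness (3 mm above the underside); axes as the utensil's. None if absent.
- bay_fork (a point): bay labelled with the three-tined fork's outline: point on its pin hole's axis, level with the board's top (18 above the ledge, 17 below the strip's top). +x points into the bay to the stop, 14 mm beyond the axis (a tab against the stop has its eye 1 mm past the axis); z up. Bays swap labels from start to start.
- pin1: loose retaining pin, at first upright, fully down, in a hole of an empty bay or of the pin block; all are alike and fit any bay. Shaft 8 across, 30 long, tip tapered over 5 mm to 4 across; above it a collar 20 across, 4 thick, then a round wooden grip 14 across, 24 high (total 58). 40 g. Origin: the tip, z up along the pin.
- pin1_collar (a point): pin 1: underside of the collar, on its axis, 30 mm above the tip. Fully home, it rests on the steel strip, 35 mm above the ledge.
- pin2: loose retaining pin, at first upright, fully down, in a hole of an empty bay or of the pin block; all are alike and fit any bay. Shaft 8 across, 30 long, tip tapered over 5 mm to 4 across; above it a collar 20 across, 4 thick, then a round wooden grip 14 across, 24 high (total 58). 40 g. Origin: the tip, z up along the pin.
- pin2_collar (a point): pin 2: underside of the collar, on its axis, 30 mm above the tip. Fully home, it rests on the steel strip, 35 mm above the ledge.
- pin3: loose retaining pin, at first upright, fully down, in a hole of an empty bay or of the pin block; all are alike and fit any bay. Shaft 8 across, 30 long, tip tapered over 5 mm to 4 across; above it a collar 20 across, 4 thick, then a round wooden grip 14 across, 24 high (total 58). 40 g. Origin: the tip, z up along the pin.
- pin3_collar (a point): pin 3: underside of the collar, on its axis, 30 mm above the tip. Fully home, it rests on the steel strip, 35 mm above the ledge.
- pin_block: wooden block 50 (x) x 150 (y) x 35 high, fixed, with three upright through holes 11 across at y = -48, 0, +48, where pins can stand, tip down, collar on its top. One pin is in it at first. Origin: centre of its underside.
- egg_cup: white ceramic egg cup, 47 across, 55 high, bystander. Origin: centre of its underside.
- shaker: plastic spice shaker with white lid, 48 across, 85 high, bystander. Origin: centre of its underside.
- strainer: aluminium tea strainer, 76 across, 23 high, with a flat handle along its +x to x = 132, bystander. Origin: underside of its bowl's centre.
Mind the look-alikes: they are no part of the job. What is shaped like the meat_fork but turquoise or yellow is not meant. Leave any red look-alike of the turner_square alone.

How it is judged:
At the end, for the whole second after the job is handed in: Each utensil present lies still in the bay with its outline: eye within 7 mm of the hole axis, less than 10 mm above the board, handle within 0.2 rad of the bay. An upright pin (0.17 rad) stands through it, collar within 7 mm sideways of the eye and less than 19 mm above its centre (home is 14) (horizontal distance between eye_round and bay_round below 0.007 m and z of eye_round in the frame of bay_round below 0.01 m and angle between the x axis of eye_round and the x axis of bay_round, either way round below 0.2 rad and x of spoon_round in the frame of bay_round below 0 m and linear speed of each of spoon_round, turner_square, meat_fork below 0.02 m/s and ((horizontal distance between pin1_collar and eye_round below 0.007 m and z of pin1_collar in the frame of eye_round below 0.019 m and angle between the z axis of pin1 and the z axis of eye_round, either way round below 0.17 rad) or (horizontal distance between pin2_collar and eye_round below 0.007 m and z of pin2_collar in the frame of eye_round below 0.019 m and angle between the z axis of pin2 and the z axis of eye_round, either way round below 0.17 rad) or (horizontal distance between pin3_collar and eye_round below 0.007 m and z of pin3_collar in the frame of eye_round below 0.019 m and angle between the z axis of pin3 and the z axis of eye_round, either way round below 0.17 rad)) and horizontal distance between eye_square and bay_square below 0.007 m and z of eye_square in the frame of bay_square below 0.01 m and angle between the x axis of eye_square and the x axis of bay_square, either way round below 0.2 rad and x of turner_square in the frame of bay_square below 0 m and ((horizontal distance between pin1_collar and eye_square below 0.007 m and z of pin1_collar in the frame of eye_square below 0.019 m and angle between the z axis of pin1 and the z axis of eye_square, either way round below 0.17 rad) or (horizontal distance between pin2_collar and eye_square below 0.007 m and z of pin2_collar in the frame of eye_square below 0.019 m and angle between the z axis of pin2 and the z axis of eye_square, either way round below 0.17 rad) or (horizontal distance between pin3_collar and eye_square below 0.007 m and z of pin3_collar in the frame of eye_square below 0.019 m and angle between the z axis of pin3 and the z axis of eye_square, either way round below 0.17 rad)) and horizontal distance between eye_fork and bay_fork below 0.007 m and z of eye_fork in the frame of bay_fork below 0.01 m and angle between the x axis of eye_fork and the x axis of bay_fork, either way round below 0.2 rad and x of meat_fork in the frame of bay_fork below 0 m and ((horizontal distance between pin1_collar and eye_fork below 0.007 m and z of pin1_collar in the frame of eye_fork below 0.019 m and angle between the z axis of pin1 and the z axis of eye_fork, either way round below 0.17 rad) or (horizontal distance between pin2_collar and eye_fork below 0.007 m and z of pin2_collar in the frame of eye_fork below 0.019 m and angle between the z axis of pin2 and the z axis of eye_fork, either way round below 0.17 rad) or (horizontal distance between pin3_collar and eye_fork below 0.007 m and z of pin3_collar in the frame of eye_fork below 0.019 m and angle between the z axis of pin3 and the z axis of eye_fork, either way round below 0.17 rad))); the robot touches nothing.
It fails at once if the egg cup is pushed more than 25 mm or tipped over (distance of egg_cup from where it was at the start of the episode above 0.025 m or angle between egg_cup's own z axis and vertical above 0.5 rad).
It fails at once if the spice shaker is pushed more than 25 mm or tipped over (distance of shaker from where it was at the start of the episode above 0.025 m or angle between shaker's own z axis and vertical above 0.5 rad).
It fails at once if the tea strainer is pushed more than 25 mm or tipped over (distance of strainer from where it was at the start of the episode above 0.025 m or angle between strainer's own z axis and vertical above 0.5 rad).
Of spoon_round, turner_square, meat_fork only 2 to 3 are there at a start; the rules pass over those that are not, and their reading is None.
At some moment in a run one of spoon_round, turner_square, meat_fork may be knocked a few centimetres aside while the robot is not near it.
It also fails if it takes over 210 s, if anything falls off the work surface, if the arm or the gripper's body presses on something with over 40 N, if the wrist force passes 120 N, or if a joint passes its speed limit or range.

## Working session

There is one attempt and no reset: what is moved stays moved. The work goes in short steps, Python scripts to look and compute and a tool call to move; the robot and the scene stay as the last step left them, time stands still between calls to the robot, and variables do not carry over. Pictures are saved under pics/ and viewed, at most 14 in all, crops included, and the job is handed in when it is done.

Besides the shell and the picture viewer there is one more tool, called by a JSON object that holds its "name" and its "arguments", one argument or row to a line. servo_tool: Moves the arm, as the interface text tells. Its arguments: {"type":"object","properties":{"motion":{"type":"array"},"force":{"type":"number"}},"required":["motion"]}

```bash
mkdir -p pics
cat > h.py <<'E'
import numpy as np, cv2
from bench import ctrl
from scipy.spatial.transform import Rotation as R
def cap(n):
    c=ctrl.capture(n); c['frame']=np.array(c['frame']); return c
def ray(c,uv,z):
    K=np.array(c['intrinsics'],float);D=np.array(c['dist_coeffs'],float)
    p=cv2.undistortPoints(np.array(uv,float).reshape(-1,1,2),K,D).reshape(-1,2)
    M=cv2.Rodrigues(np.array(c['rvec'],float))[0];t=np.array(c['tvec'],float).ravel()
    o=-M.T@t; d=np.c_[p,np.ones(len(p))]@M
    return o+d*((z-o[2])/d[:,2])[:,None]
def proj(c,P):
    return cv2.projectPoints(np.array(P,float).reshape(-1,1,3),np.array(c['rvec'],float),np.array(c['tvec'],float),np.array(c['intrinsics'],float),np.array(c['dist_coeffs'],float))[0].reshape(-1,2)
E
python3 - <<'E'
from h import *
for n in('top','side'):
    c=cap(n); np.savez('c_%s0.npz'%n,**c)
    cv2.imwrite(f'pics/{n}0.png',cv2.resize(c['frame'],(800,600),interpolation=cv2.INTER_CUBIC))
    M=cv2.Rodrigues(np.array(c['rvec'],float))[0]; print(n,(-M.T@np.array(c['tvec'],float).ravel()).round(3),np.array(c['intrinsics']).round(0).tolist())
    print(ray(c,[[0,0],[559,0],[0,419],[559,419]],0).round(3).tolist())
s=ctrl.sense();print({k:np.round(v,3).tolist() for k,v in s.items()})
E
```

```text
top [0.345 0.07  1.041] [[407.0, 0.0, 283.0], [0.0, 407.0, 215.0], [0.0, 0.0, 1.0]]
[[1.134, 0.998, 0.0], [1.312, -0.673, 0.0], [-0.0, 0.71, 0.0], [0.136, -0.624, 0.0]]
side [0.166 1.202 0.829] [[506.0, 0.0, 289.0], [0.0, 506.0, 214.0], [0.0, 0.0, 1.0]]
[[4.794, -2.979, 0.0], [-0.803, -5.03, 0.0], [0.867, 0.85, 0.0], [-0.15, 0.499, 0.0]]
{'t': 0.1, 'joint_positions': [-1.198, 0.116, 1.442, -0.0, 1.584, -0.038], 'qd': [0.002, -0.001, -0.002, -0.0, -0.001, 0.001], 'effort': [0.002, -72.289, -62.386, 0.078, 0.023, -0.0], 'eef_pos': [0.269, -0.619, 0.229], 'ee_rot': [0.979, 0.204, -0.0, -0.0], 'ft_force': [1.222, 0.806, 0.501], 'torque': [0.038, 0.056, 0.036], 'finger_force': 0.0, 'opening': 0.093}
```

View pics/top0.png

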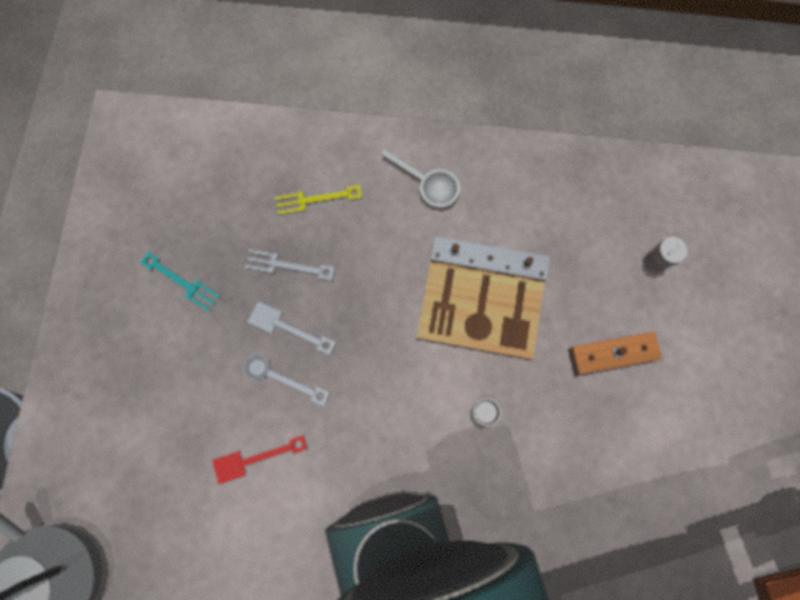

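View pics/side0.png

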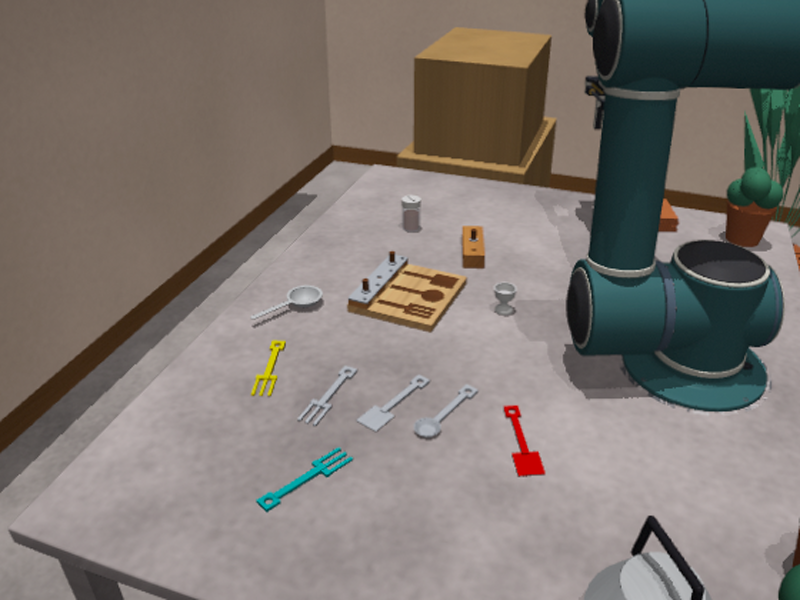

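The top view shows all three steel utensils, with eyes near (327,272) fork, (327,346) turner and (321,396) spoon. The bays from left to right are fork, round and square. There are pins in the fork bay (455,248) and the square bay (528,262), and one in the block's middle hole (619,351). The side view agrees.

```bash
cat >> h.py <<'E'
from collections import namedtuple
def utensil(c,box,z=.005):
    "steel mask in box (800x600 px of 'top') -> eye xy, yaw of +x, length"
    x0,y0,x1,y1=[int(v*.7) for v in box]
    f=c['frame'][y0:y1,x0:x1].astype(int)
    m=((f[...,0]-f[...,2]>4)&(f.sum(2)>330)).astype(np.uint8)
    n,l,st,_=cv2.connectedComponentsWithStats(m)
    m=(l==1+np.argmax(st[1:,4])).astype(np.uint8)
    ys,xs=np.nonzero(m); P=ray(c,np.c_[xs+x0,ys+y0],z)[:,:2]
    return m,P
def axis(P):
    mu=P.mean(0); d=np.linalg.svd(P-mu,full_matrices=False)[2][0]
    for _ in range(2):
        s=(P-mu)@d; n=np.array([-d[1],d[0]]); w=(P-mu)@n
        wid=lambda a:np.ptp(w[a]) if a.any() else 0
        if wid(s>s.max()-.03)>wid(s<s.min()+.03): d=-d; s=-s
        # refine with handle strip: local width centre
        n=np.array([-d[1],d[0]]); w=(P-mu)@n
        bins=np.arange(s.min()+.004,s.max()-.004,.006)
        c=[]; 
        for b in bins:
            k=(s>=b)&(s<b+.006)
            if k.sum()>2: c.append((b+.003,(w[k].min()+w[k].max())/2))
        c=np.array(c); a,b0=np.polyfit(c[:,0],c[:,1],1)
        mu=mu+n*b0; d=d+a*n; d/=np.linalg.norm(d)
    s=(P-mu)@d
    return mu,d,s.min(),s.max()
E
cat > m.py <<'E'
from h import *
c=cap('top')
for nm,b in dict(fork=(235,240,345,290),turner=(240,295,345,365),spoon=(238,350,335,412)).items():
    m,P=utensil(c,b); mu,d,a,e=axis(P)
    print(nm,'L',round(e-a,4),'n',len(P),'origin',(mu+d*(e-.078)).round(4),'eye',(mu+d*(e-.013)).round(4),'yaw',round(np.degrees(np.arctan2(d[1],d[0])),1))
E
python3 m.py
python3 - <<'E'
from h import *
c=cap('top'); f=c['frame'].astype(int)
# rack board (wood) mask and block mask
hsv=cv2.cvtColor(c['frame'],cv2.COLOR_BGR2HSV)
def big(box,fn):
    x0,y0,x1,y1=[int(v*.7) for v in box]; m=fn(f[y0:y1,x0:x1],hsv[y0:y1,x0:x1]).astype(np.uint8)
    m=cv2.morphologyEx(m,cv2.MORPH_CLOSE,np.ones((3,3)))
    cs=cv2.findContours(m,0,2)[0]; k=max(cs,key=cv2.contourArea); return cv2.boxPoints(cv2.minAreaRect(k))+[x0,y0]
for nm,box,z in (('board',(405,225,565,375),.018),('strip',(405,225,565,375),.035),('block',(560,320,680,385),.035)):
    if nm=='strip': q=big(box,lambda f,h:(f[...,0]-f[...,2]>4)&(f.sum(2)>330))
    else: q=big(box,lambda f,h:h[...,1]>70)
    print(nm,(q/.7).round(0).tolist(),ray(c,q,z)[:,:2].round(4).tolist())
cv2.imwrite('pics/crop1.png',cv2.resize(c['frame'][155:270,285:475],None,fx=4.2,fy=4.2,interpolation=cv2.INTER_CUBIC))
E
```

```text
fork L 0.1613 n 354 origin [0.6215 0.3036] eye [0.6168 0.2387] yaw -94.2
turner L 0.1617 n 532 origin [0.5026 0.2832] eye [0.4815 0.2217] yaw -108.9
spoon L 0.1591 n 445 origin [0.411  0.2815] eye [0.3908 0.2197] yaw -108.1
board [[416.0, 339.0], [430.0, 260.0], [546.0, 281.0], [532.0, 359.0]] [[0.5076, 0.0605], [0.6553, 0.0492], [0.6382, -0.1653], [0.4917, -0.1479]]
strip [[431.0, 259.0], [435.0, 236.0], [549.0, 256.0], [545.0, 279.0]] [[0.6524, 0.0487], [0.6961, 0.0454], [0.6797, -0.1643], [0.6364, -0.1593]]
block [[569.0, 346.0], [656.0, 330.0], [662.0, 359.0], [575.0, 375.0]] [[0.5193, -0.2073], [0.5642, -0.3602], [0.513, -0.3705], [0.4689, -0.2191]]
```

View pics/crop1.png

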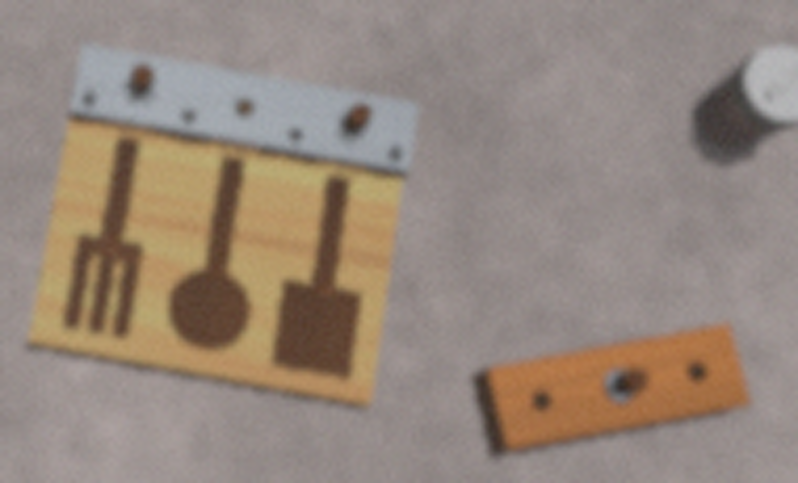

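The crop shows the fork bay pinned on the left, the round bay open with its hole at crop (244,107), and the square bay pinned on the right. The block pin is at about (628,384). I'll check the pin positions in both views before moving.

```bash
cat > pins.py <<'E'
from h import *
guess=dict(fork=(.6712,.0084),square=(.661,-.1232),block=(.5163,-.2893))
C={n:cap(n) for n in('top','side')}
for k,g in guess.items():
    for n,c in C.items():
        u=proj(c,[[*g,.051]])[0]; x,y=u.round().astype(int); r=8
        h=cv2.cvtColor(c['frame'],cv2.COLOR_BGR2HSV)[y-r:y+r+1,x-r:x+r+1].astype(int)
        m=(h[...,2]<115)&(h[...,1]>60)
        ys,xs=np.nonzero(m)
        if len(xs): p=[xs.mean()+x-r,ys.mean()+y-r]; print(k,n,len(xs),'px err',(np.array(p)-u).round(1),'z.051 ->',ray(c,[p],.051)[0,:2].round(4))
        else: print(k,n,'none')
E
python3 pins.py
```

```text
fork top 13 px err [ 0.2 -0.7] z.051 -> [0.6732 0.008 ]
fork side 30 px err [0.7 0.1] z.051 -> [0.669  0.0083]
square top 12 px err [ 0.3 -0.5] z.051 -> [ 0.6625 -0.1239]
square side 28 px err [1.8 1.1] z.051 -> [ 0.6531 -0.1182]
block top 20 px err [ 1.7 -0.6] z.051 -> [ 0.5182 -0.2935]
block side 20 px err [-0.1 -0.8] z.051 -> [ 0.5181 -0.2946]
```

```bash
cat > go.py <<'E'
# usage: go.py x,y,z,yaw ... -> tool-frame increments between successive poses (mm, deg)
import sys
from h import *
s=ctrl.sense(); p=np.array(s['eef_pos'])*1000; r=R.from_quat(s['ee_rot'])
ex=r.as_matrix()[:,0]; yaw=np.degrees(np.arctan2(ex[1],ex[0]))
print('t',round(s['t'],2),'pos',p.round(1),'yaw',yaw.round(2),'z-axis',r.as_matrix()[:,2].round(3),'F',np.round(s['ft_force'],1),'open',round(s['opening']*1000,1),'ff',round(s['finger_force'],1),'j1,j6',np.round(s['joint_positions'],2)[[0,5]])
for a in sys.argv[1:]:
    x,y,z,w=map(float,a.split(',')); q=np.array([x,y,z]); d=q-p
    c_,s_=np.cos(np.radians(yaw)),np.sin(np.radians(yaw))
    print(a,'->',np.round([c_*d[0]+s_*d[1],s_*d[0]-c_*d[1],-d[2]],1),'az',round(-((w-yaw+180)%360-180),1)); p=q; yaw=w
E
python3 go.py 500,-250,200,23.5 450,100,200,23.5 411,281.5,100,72 411,281.5,12.5,72
python3 - <<'E'
from h import *
c=cap('top'); print('cup top',ray(c,np.array([[485,411]])*.7,.055)[0].round(3),'shaker',ray(c,np.array([[673,250]])*.7,.085)[0].round(3),'strainer',ray(c,np.array([[440,188]])*.7,.02)[0].round(3))
E
```

```text
t 0.3 pos [ 269.5 -618.8  229.4] yaw 23.54 z-axis [-0.  0. -1.] F [ 0.2 -0.5  0.3] open 92.9 ff 0.0 j1,j6 [-1.2  -0.04]
500,-250,200,23.5 -> [ 358.6 -246.1   29.4] az 0.0
450,100,200,23.5 -> [  93.7 -340.9   -0. ] az -0.0
411,281.5,100,72 -> [  36.6 -182.   100. ] az -48.5
411,281.5,12.5,72 -> [ 0.   0.  87.5] az -0.0
cup top [ 0.392 -0.066  0.055] shaker [ 0.697 -0.366  0.085] strainer [0.797 0.044 0.02 ]
```

{"name": "servo_tool", "arguments": {
  "motion": [
    [45,-31,5,0,0,0,0],
    [90,-62,10,0,0,0,0],
    [135,-92,15,0,0,0,0],
    [180,-123,20,0,0,0,0],
    [225,-154,25,0,0,0,0],
    [270,-185,28,0,0,0,0],
    [315,-216,29,0,0,0,0],
    [359,-246,29,0,0,0,0]
  ],
  "force": 30
}}

```text
t: 1.15
eef_pos: [0.4817, -0.2789, 0.2011]
ee_rot: [0.979, 0.204, 0.0, 0.0]
ft_force: [-0.5, -0.4, 0.0]
opening: 0.0468
finger_force: 0.0
```

{"name": "servo_tool", "arguments": {
  "motion": [
    [12,-43,0,0,0,0,0],
    [24,-86,0,0,0,0,0],
    [36,-129,0,0,0,0,0],
    [48,-172,0,0,0,0,0],
    [60,-215,0,0,0,0,0],
    [72,-258,0,0,0,0,0],
    [84,-301,0,0,0,0,0],
    [94,-341,0,0,0,0,0]
  ]
}}

```text
t: 1.95
eef_pos: [0.4305, 0.0712, 0.2014]
ee_rot: [0.979, 0.204, 0.0, 0.0]
ft_force: [0.4, 0.0, -0.4]
opening: 0.0464
finger_force: 0.0
```

```bash
python3 m.py; python3 go.py 411,281.5,100,72
```

```text
fork L 0.1613 n 365 origin [0.6215 0.3036] eye [0.6166 0.2388] yaw -94.3
turner L 0.1611 n 543 origin [0.503  0.2842] eye [0.4817 0.2228] yaw -109.1
spoon L 0.158 n 454 origin [0.4113 0.2826] eye [0.3911 0.2208] yaw -108.1
t 2.0 pos [429.7  75.4 201.5] yaw 23.69 z-axis [ 0.001  0.002 -1.   ] F [-0.5  0.8  0.9] open 46.5 ff 0.0 j1,j6 [0.11 1.27]
411,281.5,100,72 -> [  65.7 -196.3  101.5] az -48.3
```

{"name": "servo_tool", "arguments": {
  "motion": [
    [0,0,0,0,0,0,0],
    [8,-25,12,0,0,-8,0],
    [16,-50,25,0,0,-16,0],
    [25,-75,38,0,0,-24,0],
    [33,-100,50,0,0,-32,0],
    [41,-125,63,0,0,-40,0],
    [58,-175,88,0,0,-48,0],
    [66,-196,101,0,0,-48,0]
  ]
}}

```text
t: 2.8
eef_pos: [0.4135, 0.2764, 0.0992]
ee_rot: [0.81, 0.586, 0.0, -0.0]
ft_force: [1.1, 0.1, 0.5]
opening: 0.0461
finger_force: 0.0
```

{"name": "servo_tool", "arguments": {
  "motion": [
    [0,0,0,0,0,0,0],
    [0,0,0,0,0,0,0],
    [0,0,0,0,0,0,0],
    [0,0,0,0,0,0,0],
    [0,0,0,0,0,0,0],
    [0,0,0,0,0,0,0],
    [0,0,0,0,0,0,0],
    [0,0,0,0,0,0,0]
  ]
}}

```text
t: 3.6
eef_pos: [0.4134, 0.2753, 0.1002]
ee_rot: [0.811, 0.584, 0.0, 0.0]
ft_force: [-0.4, -0.9, 0.9]
opening: 0.0466
finger_force: 0.0
```

```bash
python3 go.py 411,282,12.5,72
```

```text
t 3.6 pos [413.4 275.3 100.2] yaw 71.53 z-axis [ 0.  0. -1.] F [-0.4 -0.9  0.9] open 46.6 ff 0.0 j1,j6 [0.54 0.86]
411,282,12.5,72 -> [ 5.6 -4.4 87.7] az -0.5
```

{"name": "servo_tool", "arguments": {
  "motion": [
    [6,-4,20,0,0,0,0],
    [6,-4,45,0,0,0,0],
    [6,-4,65,0,0,0,0],
    [6,-4,80,0,0,0,0],
    [6,-4,87,0,0,0,0],
    [6,-4,87,0,0,0,-1],
    [6,-4,87,0,0,0,-1],
    [6,-4,87,0,0,0,-1]
  ]
}}

```text
t: 4.4
eef_pos: [0.4119, 0.2827, 0.0141]
ee_rot: [0.811, 0.584, 0.001, 0.0]
ft_force: [-0.4, -0.2, 0.2]
opening: 0.0269
finger_force: 0.0
```

{"name": "servo_tool", "arguments": {
  "motion": [
    [0,0,0,0,0,0,-1],
    [0,0,0,0,0,0,-1],
    [0,0,0,0,0,0,-1],
    [0,0,-15,0,0,0,-1],
    [0,0,-30,0,0,0,-1],
    [0,0,-60,0,0,0,-1],
    [0,0,-90,0,0,0,-1],
    [0,0,-90,0,0,0,-1]
  ]
}}

```text
t: 5.2
eef_pos: [0.413, 0.2834, 0.1087]
ee_rot: [0.811, 0.585, 0.003, 0.0]
ft_force: [0.8, 0.3, -1.0]
opening: 0.0114
finger_force: 30.0
```

```bash
python3 go.py 552.5,-48.7,100,175.6 552.5,-48.7,32,175.6 602,-52.5,32,175.6
python3 - <<'E'
from h import *
c=cap('top'); cv2.imwrite('pics/g1.png',c['frame'])
E
```

```text
t 5.2 pos [413.  283.4 108.7] yaw 71.54 z-axis [ 0.006  0.004 -1.   ] F [ 0.8  0.3 -1. ] open 11.4 ff 30.0 j1,j6 [0.55 0.87]
552.5,-48.7,100,175.6 -> [-270.8  237.4    8.7] az -104.1
552.5,-48.7,32,175.6 -> [ 0.  0. 68.] az -0.0
602,-52.5,32,175.6 -> [-49.6   0.   -0. ] az -0.0
```

View pics/g1.png

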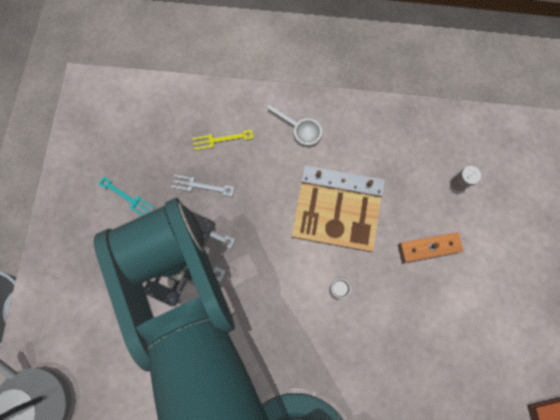

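The gripper holds the spoon with an 11.4 mm opening, and the arm hides most of it. The other utensils haven't moved.

{"name": "servo_tool", "arguments": {
  "motion": [
    [-15,13,0,0,0,-8,-1],
    [-35,30,0,0,0,-16,-1],
    [-60,52,0,0,0,-24,-1],
    [-85,75,0,0,0,-32,-1],
    [-110,97,0,0,0,-40,-1],
    [-130,115,0,0,0,-48,-1],
    [-135,118,0,0,0,-54,-1],
    [-135,118,0,0,0,-54,-1]
  ]
}}

```text
t: 6.05
eef_pos: [0.4806, 0.116, 0.1027]
ee_rot: [0.458, 0.889, -0.0, -0.0]
ft_force: [-0.3, -0.5, 0.0]
opening: 0.0119
finger_force: 30.0
```

```bash
python3 go.py 552.5,-48.7,100,175.6
```

```text
t 6.05 pos [480.6 116.  102.7] yaw 125.54 z-axis [-0.001 -0.    -1.   ] F [-0.3 -0.5  0. ] open 11.9 ff 30.0 j1,j6 [ 0.19 -0.43]
552.5,-48.7,100,175.6 -> [-175.8  -37.2    2.7] az -50.1
```

{"name": "servo_tool", "arguments": {
  "motion": [
    [-20,-4,0,0,0,-8,-1],
    [-50,-10,0,0,0,-16,-1],
    [-80,-16,0,0,0,-24,-1],
    [-115,-24,0,0,0,-32,-1],
    [-145,-31,0,0,0,-40,-1],
    [-170,-36,2,0,0,-48,-1],
    [-176,-37,3,0,0,-50,-1],
    [-176,-37,3,0,0,-50,-1]
  ]
}}

```text
t: 6.85
eef_pos: [0.5528, -0.0479, 0.0995]
ee_rot: [0.041, 0.999, 0.0, -0.001]
ft_force: [-0.4, -0.2, -0.5]
opening: 0.0114
finger_force: 30.0
```

```bash
python3 go.py 552.5,-48.7,45,175.6
python3 - <<'E'
from h import *
c=cap('side'); u=proj(c,[[.62,-.05,.1]])[0].astype(int)
x,y=u; cv2.imwrite('pics/s1.png',cv2.resize(c['frame'][y-60:y+75,x-90:x+90],(720,540),interpolation=cv2.INTER_CUBIC)); print(u)
c=cap('top'); u=proj(c,[[.6,-.05,.1]])[0].astype(int)
x,y=u; cv2.imwrite('pics/t1.png',cv2.resize(c['frame'][y-50:y+85,x-90:x+90],(720,540),interpolation=cv2.INTER_CUBIC)); print(u)
E
```

```text
t 6.85 pos [552.8 -47.9  99.5] yaw 175.35 z-axis [-0.001  0.    -1.   ] F [-0.4 -0.2 -0.5] open 11.4 ff 30.0 j1,j6 [-0.13 -1.62]
552.5,-48.7,45,175.6 -> [ 0.2 -0.8 54.5] az -0.3
[278 178]
[341 198]
```

View pics/s1.png

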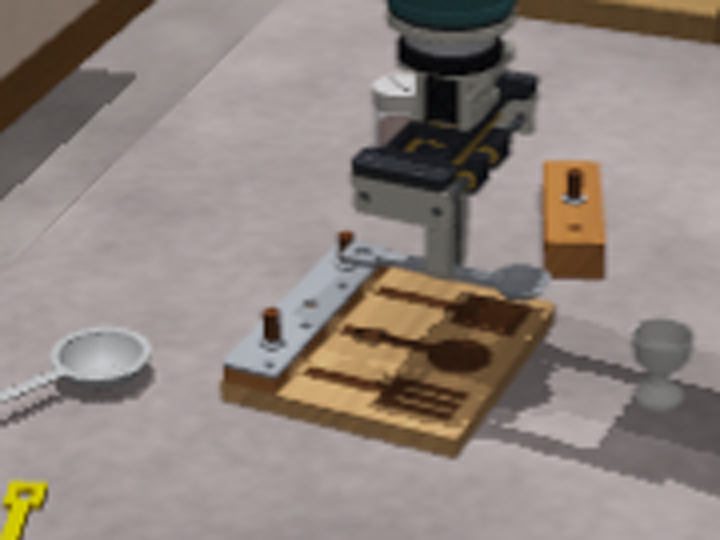

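View pics/t1.png

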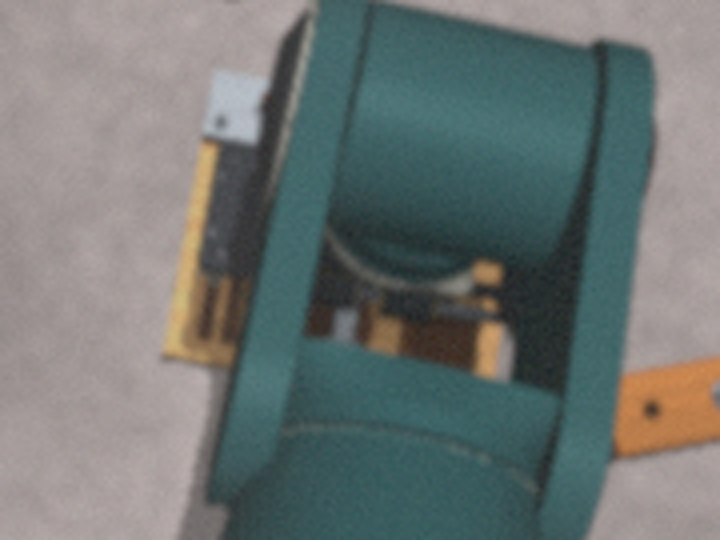

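The side crop shows the spoon level in the jaws, with its eye at crop (365,252). The top view is hidden by the arm. I'll check the eye against the plan, then lower it.

{"name": "servo_tool", "arguments": {
  "motion": [
    [0,-1,10,0,0,0,-1],
    [0,-1,22,0,0,0,-1],
    [0,-1,35,0,0,0,-1],
    [0,-1,48,0,0,0,-1],
    [0,-1,58,0,0,0,-1],
    [0,-1,66,0,0,0,-1],
    [0,-1,66,0,0,0,-1],
    [0,-1,66,0,0,0,-1]
  ]
}}

```text
t: 7.75
eef_pos: [0.5529, -0.0488, 0.0343]
ee_rot: [0.039, 0.999, -0.0, 0.0]
ft_force: [-0.0, -0.0, -0.7]
opening: 0.0115
finger_force: 30.0
```

```bash
cat > side.py <<'E'
# side.py name x y z : zoomed side crop about a world point (scale 6)
import sys
from h import *
n=sys.argv[1]; P=[float(v) for v in sys.argv[2:5]]
c=cap('side'); x,y=proj(c,[P])[0].astype(int)
cv2.imwrite(f'pics/{n}.png',cv2.resize(c['frame'][y-42:y+43,x-60:x+60],(720,510),interpolation=cv2.INTER_CUBIC)); print('crop origin',x-60,y-42)
E
python3 go.py 602.5,-52.5,32,175.6; python3 side.py s2 .62 -.055 .03; python3 -c "
from h import *
c=cap('side');print(ray(c,[[279.2,181]],.09).round(4)); print(proj(c,[[.6176,-.0545,.024],[.6661,-.0574,.035]]))"
```

```text
t 7.75 pos [552.9 -48.8  34.3] yaw 175.53 z-axis [ 0. -0. -1.] F [-0.  -0.  -0.7] open 11.5 ff 30.0 j1,j6 [-0.13 -1.63]
602.5,-52.5,32,175.6 -> [-49.8   0.2   2.3] az -0.1
crop origin 218 156
[[ 0.6185 -0.0551  0.09  ]]
[[279.52305571 199.90946335]
 [265.0862631  193.75476773]]
```

View pics/s2.png

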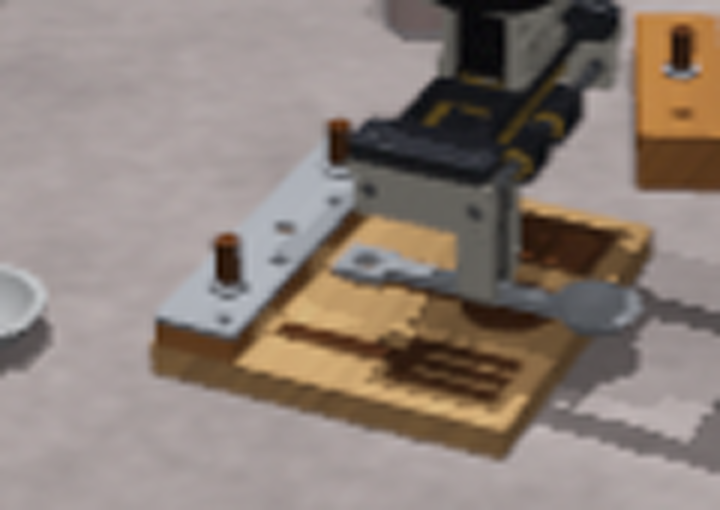

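The spoon's eye at crop (366,258) and the open hole at (285,227) both match the projection, so I'll slide it in.

{"name": "servo_tool", "arguments": {
  "motion": [
    [0,0,2,0,0,0,-1],
    [-8,0,2,0,0,0,-1],
    [-17,0,2,0,0,0,-1],
    [-26,0,2,0,0,0,-1],
    [-35,0,2,0,0,0,-1],
    [-44,0,2,0,0,0,-1],
    [-50,0,2,0,0,0,-1],
    [-52,0,2,0,0,0,-1]
  ]
}}

```text
t: 8.65
eef_pos: [0.6019, -0.0525, 0.0314]
ee_rot: [0.039, 0.999, 0.0, -0.005]
ft_force: [-35.8, 2.4, 19.2]
opening: 0.0114
finger_force: 30.0
```

{"name": "servo_tool", "arguments": {
  "motion": [
    [0,0,0,0,0,0,-1],
    [0,0,0,0,0,0,-1],
    [0,0,0,0,0,0,-1],
    [0,0,0,0,0,0,-0.4],
    [0,0,0,0,0,0,-0.4],
    [0,0,0,0,0,0,-0.4],
    [0,0,-40,0,0,0,-0.4],
    [0,0,-80,0,0,0,-0.4]
  ]
}}

```text
t: 9.45
eef_pos: [0.6042, -0.0528, 0.1122]
ee_rot: [0.039, 0.999, 0.0, -0.001]
ft_force: [0.6, -0.5, -0.2]
opening: 0.0282
finger_force: 0.0
```

```bash
python3 go.py 671,8.3,110,175.6 671,8.3,53,175.6; python3 side.py s3 .62 -.055 .03
```

```text
t 9.45 pos [604.2 -52.8 112.2] yaw 175.54 z-axis [-0.002  0.    -1.   ] F [ 0.6 -0.5 -0.2] open 28.2 ff 0.0 j1,j6 [-0.13 -1.62]
671,8.3,110,175.6 -> [-61.9  66.1   2.2] az -0.1
671,8.3,53,175.6 -> [ 0.  0. 57.] az -0.0
crop origin 218 156
```

View pics/s3.png

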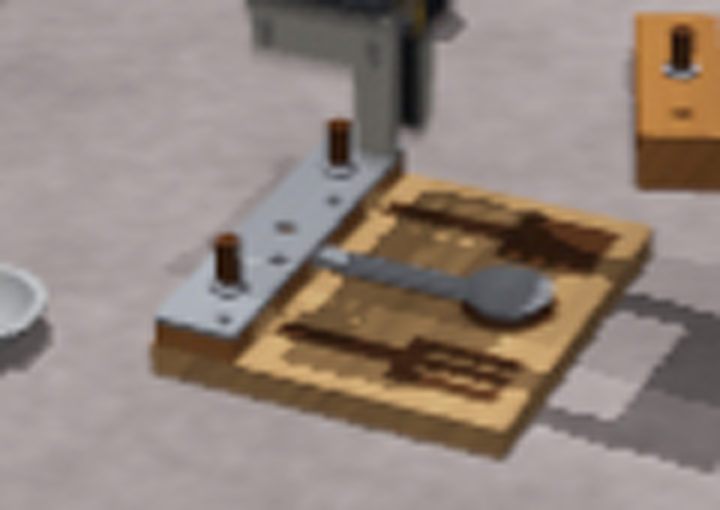

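The spoon is home in its bay; the contact force came at the expected depth. Next is the fork-bay pin at crop (228,258).

{"name": "servo_tool", "arguments": {
  "motion": [
    [-30,30,2,0,0,0,0],
    [-62,66,2,0,0,0,0],
    [-62,66,2,0,0,0,0],
    [-62,66,15,0,0,0,0],
    [-62,66,30,0,0,0,0],
    [-62,66,45,0,0,0,0],
    [-62,66,58,0,0,0,0],
    [-62,66,59,0,0,0,0]
  ]
}}

```text
t: 10.3
eef_pos: [0.6702, 0.0077, 0.0505]
ee_rot: [0.039, 0.999, -0.0, -0.002]
ft_force: [-0.3, 0.5, -0.9]
opening: 0.0467
finger_force: 0.0
```

{"name": "servo_tool", "arguments": {
  "motion": [
    [0,0,0,0,0,0,-0.8],
    [0,0,0,0,0,0,-0.8],
    [0,0,0,0,0,0,-0.8],
    [0,0,0,0,0,0,-0.8],
    [0,0,0,0,0,0,-0.8],
    [0,0,0,0,0,0,-0.8],
    [0,0,0,0,0,0,-0.8],
    [0,0,0,0,0,0,-0.8]
  ],
  "force": 15
}}

```text
t: 11.1
eef_pos: [0.6717, 0.0082, 0.0535]
ee_rot: [0.039, 0.999, 0.0, 0.0]
ft_force: [0.2, 0.5, 4.0]
opening: 0.0137
finger_force: 15.0
```

```bash
python3 go.py 671,8.3,53,175.6
```

```text
t 11.1 pos [671.7   8.2  53.5] yaw 175.54 z-axis [ 0.001  0.    -1.   ] F [0.2 0.5 4. ] open 13.7 ff 15.0 j1,j6 [-0.03 -1.52]
671,8.3,53,175.6 -> [0.7 0.1 0.5] az -0.1
```

{"name": "servo_tool", "arguments": {
  "motion": [
    [0,0,-8,0,0,0,-0.8],
    [0,0,-18,0,0,0,-0.8],
    [0,0,-30,0,0,0,-0.8],
    [0,0,-42,0,0,0,-0.8],
    [0,0,-42,0,0,0,-0.8],
    [0,-22,-42,0,0,0,-0.8],
    [0,-45,-42,0,0,0,-0.8],
    [0,-66,-42,0,0,0,-0.8]
  ],
  "force": 25
}}

```text
t: 11.9
eef_pos: [0.6662, -0.0584, 0.095]
ee_rot: [0.039, 0.999, -0.0, -0.0]
ft_force: [-0.0, -0.4, -1.2]
opening: 0.0138
finger_force: 25.0
```

{"name": "servo_tool", "arguments": {
  "motion": [
    [0,0,0,0,0,0,-0.8],
    [0,0,0,0,0,0,-0.8],
    [0,0,8,0,0,0,-0.8],
    [0,0,12,0,0,0,-0.8],
    [0,0,16,0,0,0,-0.8],
    [0,0,20,0,0,0,-0.8],
    [0,0,24,0,0,0,-0.8],
    [0,0,24,0,0,0,-0.8]
  ]
}}

```text
t: 12.7
eef_pos: [0.6662, -0.0575, 0.0704]
ee_rot: [0.039, 0.999, 0.0, -0.0]
ft_force: [-0.2, -0.1, 0.4]
opening: 0.0134
finger_force: 25.0
```

```bash
python3 go.py 666.5,-57.6,53.5,175.6
```

```text
t 12.7 pos [666.2 -57.5  70.4] yaw 175.54 z-axis [-0.001  0.    -1.   ] F [-0.2 -0.1  0.4] open 13.4 ff 25.0 j1,j6 [-0.12 -1.62]
666.5,-57.6,53.5,175.6 -> [-0.3 -0.1 16.9] az -0.1
```

{"name": "servo_tool", "arguments": {
  "motion": [
    [0,0,4,0,0,0,-0.8],
    [0,0,8,0,0,0,-0.8],
    [0,0,12,0,0,0,-0.8],
    [0,0,15,0,0,0,-0.8],
    [0,0,17,0,0,0,-0.8],
    [0,0,18,0,0,0,-0.8],
    [0,0,18,0,0,0,-0.8],
    [0,0,18,0,0,0,-0.8]
  ]
}}

```text
t: 13.5
eef_pos: [0.6665, -0.0576, 0.0535]
ee_rot: [0.039, 0.999, -0.0, 0.0]
ft_force: [-2.6, 0.4, 4.2]
opening: 0.0135
finger_force: 25.0
```

{"name": "servo_tool", "arguments": {
  "motion": [
    [0,0,0,0,0,0,-0.4],
    [0,0,0,0,0,0,-0.4],
    [0,0,0,0,0,0,-0.4],
    [0,0,0,0,0,0,-0.4],
    [0,0,-20,0,0,0,-0.2],
    [0,0,-50,0,0,0,0],
    [-5,0,-90,0,0,0,0],
    [-5,0,-110,0,0,0,0]
  ]
}}

```text
t: 14.3
eef_pos: [0.6724, -0.0581, 0.1667]
ee_rot: [0.039, 0.999, -0.0, 0.002]
ft_force: [0.6, 0.2, 0.1]
opening: 0.0466
finger_force: 0.0
```

```bash
python3 m.py; python3 go.py 480,170,160,120 621.5,303.5,110,85.8 621.5,303.5,12.5,85.8
```

```text
fork L 0.1624 n 380 origin [0.6215 0.303 ] eye [0.6162 0.2383] yaw -94.7
turner L 0.1617 n 548 origin [0.5026 0.2831] eye [0.4814 0.2217] yaw -109.1
spoon L 0.0251 n 28 origin [0.4798 0.2879] eye [0.4723 0.2233] yaw -96.6
t 14.35 pos [672.9 -58.2 169.3] yaw 175.54 z-axis [ 0.006 -0.001 -1.   ] F [0.6 0.1 3.1] open 46.5 ff 0.0 j1,j6 [-0.12 -1.62]
480,170,160,120 -> [210.1 212.5   9.3] az 55.5
621.5,303.5,110,85.8 -> [ 44.9 189.3  50. ] az 34.2
621.5,303.5,12.5,85.8 -> [ 0.   0.  97.5] az -0.0
```

The pin is home through the spoon. Next is the fork.

```bash
python3 go.py 630,100,150,130 621.5,303.3,110,85.5
```

```text
t 14.35 pos [672.9 -58.2 169.3] yaw 175.54 z-axis [ 0.006 -0.001 -1.   ] F [0.6 0.1 3.1] open 46.5 ff 0.0 j1,j6 [-0.12 -1.62]
630,100,150,130 -> [ 55.1 154.4  19.3] az 45.5
621.5,303.3,110,85.5 -> [161.2 124.2  40. ] az 44.5
```

{"name": "servo_tool", "arguments": {
  "motion": [
    [0,0,0,0,0,0,0],
    [8,22,3,0,0,8,0],
    [16,45,6,0,0,16,0],
    [25,70,9,0,0,24,0],
    [35,95,12,0,0,32,0],
    [45,125,15,0,0,40,0],
    [55,154,19,0,0,45,0],
    [55,154,19,0,0,45,0]
  ]
}}

```text
t: 15.15
eef_pos: [0.627, 0.1025, 0.1419]
ee_rot: [0.419, 0.908, -0.0, -0.001]
ft_force: [0.1, -0.2, -0.2]
opening: 0.0466
finger_force: 0.0
```

```bash
python3 go.py 621.5,303.3,110,85.5
```

```text
t 15.15 pos [627.  102.5 141.9] yaw 130.51 z-axis [-0.003  0.    -1.   ] F [ 0.1 -0.2 -0.2] open 46.6 ff 0.0 j1,j6 [ 0.12 -0.59]
621.5,303.3,110,85.5 -> [156.2 126.3  31.9] az 45.0
```

{"name": "servo_tool", "arguments": {
  "motion": [
    [20,16,5,0,0,8,0],
    [45,36,10,0,0,16,0],
    [70,57,15,0,0,24,0],
    [95,77,20,0,0,32,0],
    [125,101,25,0,0,40,0],
    [156,126,32,0,0,45,0],
    [156,126,32,0,0,45,0],
    [156,126,32,0,0,45,0]
  ]
}}

```text
t: 15.95
eef_pos: [0.6225, 0.3002, 0.1105]
ee_rot: [0.733, 0.68, -0.001, -0.0]
ft_force: [0.2, -0.3, 0.4]
opening: 0.0469
finger_force: 0.0
```

```bash
python3 go.py 621.5,303.3,13,85.5
```

```text
t 15.95 pos [622.5 300.2 110.5] yaw 85.7 z-axis [-0.002 -0.001 -1.   ] F [ 0.2 -0.3  0.4] open 46.9 ff 0.0 j1,j6 [0.41 0.49]
621.5,303.3,13,85.5 -> [ 3.  -1.2 97.5] az 0.2
```

{"name": "servo_tool", "arguments": {
  "motion": [
    [3,-1,22,0,0,0,0],
    [3,-1,47,0,0,0,0],
    [3,-1,72,0,0,0,0],
    [3,-1,90,0,0,0,0],
    [3,-1,97,0,0,0,0],
    [3,-1,97,0,0,0,0],
    [3,-1,97,0,0,0,-1],
    [3,-1,97,0,0,0,-1]
  ],
  "force": 30
}}

```text
t: 16.75
eef_pos: [0.6228, 0.3035, 0.0166]
ee_rot: [0.734, 0.679, 0.001, 0.0]
ft_force: [0.3, -0.5, -0.1]
opening: 0.035
finger_force: 0.0
```

{"name": "servo_tool", "arguments": {
  "motion": [
    [0,0,0,0,0,0,-1],
    [0,0,0,0,0,0,-1],
    [0,0,0,0,0,0,-1],
    [0,0,0,0,0,0,-1],
    [0,0,-15,0,0,0,-1],
    [0,0,-40,0,0,0,-1],
    [0,0,-80,0,0,0,-1],
    [0,0,-97,0,0,0,-1]
  ]
}}

```text
t: 17.55
eef_pos: [0.6231, 0.3038, 0.117]
ee_rot: [0.734, 0.679, 0.002, 0.001]
ft_force: [0.7, -0.4, 0.3]
opening: 0.0115
finger_force: 30.0
```

```bash
python3 go.py 590,160,110,130 557.4,17,110,175.55; python3 m.py|tail -2
```

```text
t 17.55 pos [623.1 303.8 117. ] yaw 85.54 z-axis [ 0.004  0.002 -1.   ] F [ 0.7 -0.4  0.3] open 11.5 ff 30.0 j1,j6 [0.42 0.49]
590,160,110,130 -> [-145.9  -21.9    7. ] az -44.5
557.4,17,110,175.55 -> [ -88.6 -116.9   -0. ] az -45.6
fork L 0.0255 n 31 origin [0.7136 0.2476] eye [0.6486 0.2468] yaw -179.3Traceback (most recent call last):
  File "m.py", line 4, in <module>
    m,P=utensil(c,b); mu,d,a,e=axis(P)
        ~~~~~~~^^^^^
  File "h.py", line 21, in utensil
    m=(l==1+np.argmax(st[1:,4])).astype(np.uint8)
            ~~~~~~~~~^^^^^^^^^^
    return _wrapfunc(a, 'argmax', axis=axis, out=out, **kwds)
    return bound(*args, **kwds)
ValueError: attempt to get argmax of an empty sequence
```

{"name": "servo_tool", "arguments": {
  "motion": [
    [0,0,0,0,0,0,-1],
    [-20,-3,0,0,0,-8,-1],
    [-45,-7,0,0,0,-16,-1],
    [-70,-11,2,0,0,-24,-1],
    [-95,-15,4,0,0,-32,-1],
    [-125,-19,6,0,0,-40,-1],
    [-146,-22,7,0,0,-44,-1],
    [-146,-22,7,0,0,-44,-1]
  ]
}}

```text
t: 18.4
eef_pos: [0.5877, 0.1573, 0.103]
ee_rot: [0.426, 0.905, -0.001, -0.001]
ft_force: [0.8, 0.6, -0.8]
opening: 0.0111
finger_force: 30.0
```

```bash
python3 go.py 557.6,17.1,100,175.55
```

```text
t 18.4 pos [587.7 157.3 103. ] yaw 129.55 z-axis [-0.003 -0.001 -1.   ] F [ 0.8  0.6 -0.8] open 11.1 ff 30.0 j1,j6 [ 0.22 -0.47]
557.6,17.1,100,175.55 -> [ -88.9 -112.5    3. ] az -46.0
```

{"name": "servo_tool", "arguments": {
  "motion": [
    [-10,-13,0,0,0,-8,-1],
    [-25,-32,0,0,0,-16,-1],
    [-42,-53,0,0,0,-24,-1],
    [-60,-76,0,0,0,-32,-1],
    [-78,-99,0,0,0,-40,-1],
    [-89,-112,3,0,0,-46,-1],
    [-89,-112,3,0,0,-46,-1],
    [-89,-112,3,0,0,-46,-1]
  ]
}}

```text
t: 19.2
eef_pos: [0.559, 0.0201, 0.1012]
ee_rot: [0.041, 0.999, 0.0, -0.001]
ft_force: [-0.0, 0.4, -1.3]
opening: 0.0112
finger_force: 30.0
```

```bash
python3 go.py 557.6,17.1,33,175.55
```

```text
t 19.2 pos [559.   20.1 101.2] yaw 175.31 z-axis [-0.001  0.    -1.   ] F [-0.   0.4 -1.3] open 11.2 ff 30.0 j1,j6 [-0.01 -1.5 ]
557.6,17.1,33,175.55 -> [ 1.1 -3.1 68.2] az -0.2
```

{"name": "servo_tool", "arguments": {
  "motion": [
    [0,0,0,0,0,0,-1],
    [1,-3,12,0,0,0,-1],
    [1,-3,25,0,0,0,-1],
    [1,-3,38,0,0,0,-1],
    [1,-3,50,0,0,0,-1],
    [1,-3,60,0,0,0,-1],
    [1,-3,66,0,0,0,-1],
    [1,-3,66,0,0,0,-1]
  ]
}}

```text
t: 20.0
eef_pos: [0.5575, 0.0166, 0.0351]
ee_rot: [0.039, 0.999, -0.0, -0.001]
ft_force: [1.1, -0.9, -1.1]
opening: 0.0115
finger_force: 30.0
```

```bash
python3 go.py 607.5,13.2,33,175.55;  python3 side.py s4 .62 0.01 .03
```

```text
t 20.0 pos [557.5  16.6  35.1] yaw 175.53 z-axis [-0.001  0.    -1.   ] F [ 1.1 -0.9 -1.1] open 11.5 ff 30.0 j1,j6 [-0.02 -1.51]
607.5,13.2,33,175.55 -> [-50.1   0.5   2.1] az -0.0
crop origin 211 166
```

View pics/s4.png

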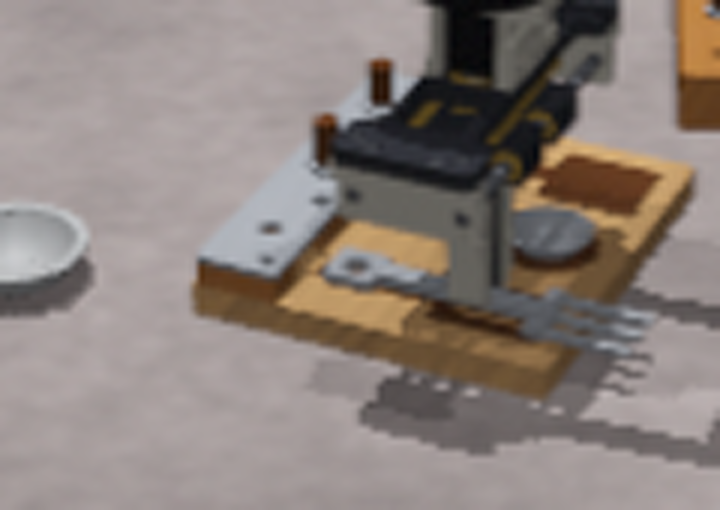

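The fork is in line, with its eye at crop (352,265) and the empty hole at (270,228). The spoon's pin is standing home.

{"name": "servo_tool", "arguments": {
  "motion": [
    [0,0,2,0,0,0,-1],
    [-9,0,2,0,0,0,-1],
    [-18,0,2,0,0,0,-1],
    [-27,0,2,0,0,0,-1],
    [-36,0,2,0,0,0,-1],
    [-44,0,2,0,0,0,-1],
    [-48,0,2,0,0,0,-1],
    [-50,0,2,0,0,0,-1]
  ]
}}

```text
t: 20.85
eef_pos: [0.6066, 0.0128, 0.0337]
ee_rot: [0.039, 0.999, 0.0, -0.002]
ft_force: [-25.0, 1.4, 12.5]
opening: 0.0109
finger_force: 30.0
```

{"name": "servo_tool", "arguments": {
  "motion": [
    [0,0,0,0,0,0,-1],
    [0,0,0,0,0,0,-1],
    [0,0,0,0,0,0,-1],
    [0,0,0,0,0,0,-1],
    [0,0,0,0,0,0,-1],
    [0,0,0,0,0,0,-1],
    [0,0,0,0,0,0,-1],
    [0,0,0,0,0,0,-1]
  ]
}}

```text
t: 21.65
eef_pos: [0.6064, 0.0129, 0.0337]
ee_rot: [0.039, 0.999, 0.0, -0.002]
ft_force: [-12.2, 0.2, 5.4]
opening: 0.0112
finger_force: 30.0
```

```bash
python3 go.py
```

```text
t 21.65 pos [606.4  12.9  33.7] yaw 175.54 z-axis [-0.004  0.    -1.   ] F [-12.2   0.2   5.4] open 11.2 ff 30.0 j1,j6 [-0.02 -1.51]
```

{"name": "servo_tool", "arguments": {
  "motion": [
    [0,0,0,0,0,0,-0.4],
    [0,0,0,0,0,0,-0.4],
    [0,0,0,0,0,0,-0.4],
    [0,0,0,0,0,0,-0.4],
    [0,0,-30,0,0,0,-0.4],
    [0,0,-60,0,0,0,0],
    [0,0,-85,0,0,0,0],
    [0,0,-85,0,0,0,0]
  ]
}}

```text
t: 22.45
eef_pos: [0.6093, 0.0127, 0.1232]
ee_rot: [0.039, 0.999, 0.0, 0.003]
ft_force: [1.2, 0.1, 0.1]
opening: 0.0449
finger_force: 0.0
```

```bash
python3 go.py 661.3,-123.3,110,175.55 661.3,-123.3,53.5,175.55
```

```text
t 22.45 pos [609.3  12.7 123.2] yaw 175.54 z-axis [ 0.006 -0.    -1.   ] F [1.2 0.1 0.1] open 44.9 ff 0.0 j1,j6 [-0.02 -1.51]
661.3,-123.3,110,175.55 -> [ -62.4 -131.5   13.2] az -0.0
661.3,-123.3,53.5,175.55 -> [ 0.   0.  56.5] az -0.0
```

{"name": "servo_tool", "arguments": {
  "motion": [
    [-10,-21,5,0,0,0,0],
    [-24,-50,10,0,0,0,0],
    [-40,-84,10,0,0,0,0],
    [-55,-116,10,0,0,0,0],
    [-62,-131,10,0,0,0,0],
    [-62,-131,10,0,0,0,0],
    [-62,-131,10,0,0,0,0],
    [-62,-131,10,0,0,0,0]
  ]
}}

```text
t: 23.25
eef_pos: [0.6591, -0.1216, 0.109]
ee_rot: [0.039, 0.999, 0.0, -0.0]
ft_force: [-0.3, 0.5, -0.3]
opening: 0.0465
finger_force: 0.0
```

```bash
python3 go.py 661.3,-123.3,53.5,175.55
```

```text
t 23.25 pos [ 659.1 -121.6  109. ] yaw 175.58 z-axis [-0.  0. -1.] F [-0.3  0.5 -0.3] open 46.5 ff 0.0 j1,j6 [-0.22 -1.71]
661.3,-123.3,53.5,175.55 -> [-2.4 -1.6 55.5] az 0.0
```

{"name": "servo_tool", "arguments": {
  "motion": [
    [-2,-2,15,0,0,0,0],
    [-2,-2,30,0,0,0,0],
    [-2,-2,43,0,0,0,0],
    [-2,-2,52,0,0,0,0],
    [-2,-2,55,0,0,0,0],
    [-2,-2,55,0,0,0,0],
    [-2,-2,55,0,0,0,-0.8],
    [-2,-2,55,0,0,0,-0.8]
  ],
  "force": 25
}}

```text
t: 24.05
eef_pos: [0.6615, -0.1249, 0.0549]
ee_rot: [0.039, 0.999, -0.0, 0.001]
ft_force: [-0.4, 0.4, 0.1]
opening: 0.0348
finger_force: 0.0
```

{"name": "servo_tool", "arguments": {
  "motion": [
    [0,0,0,0,0,0,-0.8],
    [0,0,0,0,0,0,-0.8],
    [0,0,0,0,0,0,-0.8],
    [0,0,0,0,0,0,-0.8],
    [0,0,-10,0,0,0,-0.8],
    [0,0,-20,0,0,0,-0.8],
    [0,0,-30,0,0,0,-0.8],
    [0,0,-50,0,0,0,-0.8]
  ]
}}

```text
t: 24.85
eef_pos: [0.6608, -0.1248, 0.1043]
ee_rot: [0.039, 0.999, 0.0, -0.001]
ft_force: [1.6, 0.5, 0.3]
opening: 0.0131
finger_force: 25.0
```

{"name": "servo_tool", "arguments": {
  "motion": [
    [0,0,-22,0,0,0,-0.8],
    [0,20,-22,0,0,0,-0.8],
    [0,50,-22,0,0,0,-0.8],
    [0,80,-22,0,0,0,-0.8],
    [0,110,-22,0,0,0,-0.8],
    [0,132,-22,0,0,0,-0.8],
    [0,132,-22,0,0,0,-0.8],
    [0,132,-22,0,0,0,-0.8]
  ]
}}

```text
t: 25.65
eef_pos: [0.6713, 0.0076, 0.1259]
ee_rot: [0.038, 0.999, -0.0, -0.0]
ft_force: [-0.1, 0.1, 0.1]
opening: 0.0133
finger_force: 25.0
```

```bash
python3 go.py 671.6,8.2,95,175.55;  python3 side.py s5 .65 -0.02 .05
```

```text
t 25.65 pos [671.3   7.6 125.9] yaw 175.61 z-axis [-0. -0. -1.] F [-0.1  0.1  0.1] open 13.3 ff 25.0 j1,j6 [-0.03 -1.52]
671.6,8.2,95,175.55 -> [-0.2  0.7 30.9] az 0.1
crop origin 205 154
```

View pics/s5.png

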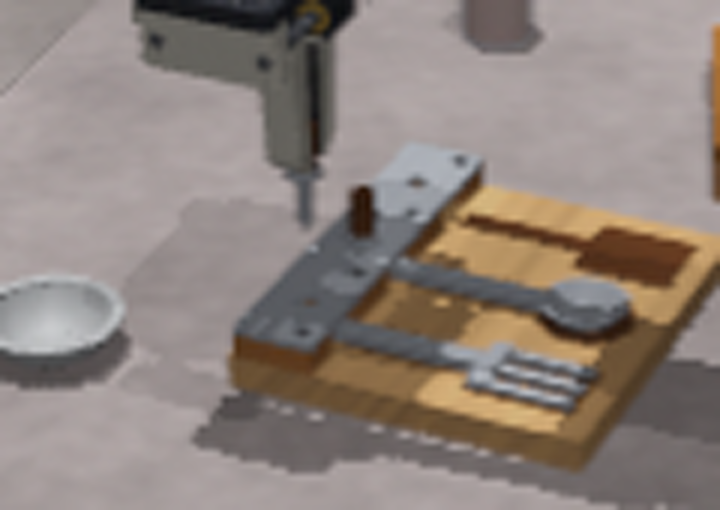

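The pin hangs upright in the jaws at crop (305,190) above the fork bay. The fork and spoon are home.

{"name": "servo_tool", "arguments": {
  "motion": [
    [0,0,12,0,0,0,-0.8],
    [0,0,25,0,0,0,-0.8],
    [0,0,33,0,0,0,-0.8],
    [0,0,39,0,0,0,-0.8],
    [0,0,45,0,0,0,-0.8],
    [0,0,50,0,0,0,-0.8],
    [0,0,54,0,0,0,-0.8],
    [0,0,54,0,0,0,-0.8]
  ]
}}

```text
t: 26.5
eef_pos: [0.6713, 0.0068, 0.0716]
ee_rot: [0.039, 0.999, 0.0, -0.0]
ft_force: [-0.5, -0.0, 0.1]
opening: 0.0134
finger_force: 25.0
```

```bash
python3 go.py 671.6,8.2,54.5,175.55
```

```text
t 26.5 pos [671.3   6.8  71.6] yaw 175.54 z-axis [-0.001  0.    -1.   ] F [-0.5 -0.   0.1] open 13.4 ff 25.0 j1,j6 [-0.03 -1.52]
671.6,8.2,54.5,175.55 -> [-0.2  1.4 17.1] az -0.0
```

{"name": "servo_tool", "arguments": {
  "motion": [
    [0,1,4,0,0,0,-0.8],
    [0,1,8,0,0,0,-0.8],
    [0,1,12,0,0,0,-0.8],
    [0,1,15,0,0,0,-0.8],
    [0,1,17,0,0,0,-0.8],
    [0,1,18,0,0,0,-0.8],
    [0,1,18,0,0,0,-0.8],
    [0,1,18,0,0,0,-0.8]
  ]
}}

```text
t: 27.3
eef_pos: [0.6716, 0.0078, 0.0543]
ee_rot: [0.039, 0.999, 0.0, 0.0]
ft_force: [-2.0, 1.4, 1.0]
opening: 0.013
finger_force: 25.0
```

{"name": "servo_tool", "arguments": {
  "motion": [
    [0,0,0,0,0,0,-0.4],
    [0,0,0,0,0,0,-0.4],
    [0,0,0,0,0,0,-0.4],
    [0,0,0,0,0,0,-0.4],
    [0,0,-20,0,0,0,-0.2],
    [0,0,-50,0,0,0,0],
    [0,0,-85,0,0,0,0],
    [0,0,-85,0,0,0,0]
  ]
}}

```text
t: 28.1
eef_pos: [0.6733, 0.0077, 0.1446]
ee_rot: [0.039, 0.999, 0.0, 0.003]
ft_force: [1.5, 0.1, 0.4]
opening: 0.0462
finger_force: 0.0
```

```bash
python3 m.py|sed -n 2p; python3 go.py 560,130,130,125 502.7,283.3,110,71
```

```text
t 28.15 pos [672.6   7.8 141.9] yaw 175.54 z-axis [ 0.004 -0.    -1.   ] F [ 0.6  0.2 -0.9] open 46.0 ff 0.0 j1,j6 [-0.03 -1.52]
560,130,130,125 -> [121.7 113.1  11.9] az 50.5
502.7,283.3,110,71 -> [158.4  41.   20. ] az 54.0Traceback (most recent call last):
  File "m.py", line 4, in <module>
    m,P=utensil(c,b); mu,d,a,e=axis(P)
        ~~~~~~~^^^^^
  File "h.py", line 21, in utensil
    m=(l==1+np.argmax(st[1:,4])).astype(np.uint8)
            ~~~~~~~~~^^^^^^^^^^
    return _wrapfunc(a, 'argmax', axis=axis, out=out, **kwds)
    return bound(*args, **kwds)
ValueError: attempt to get argmax of an empty sequence
```

```bash
cat > mt.py <<'E'
from h import *
c=cap('top'); m,P=utensil(c,(200,230,365,425)); mu,d,a,e=axis(P)
print('turner L',round(e-a,4),'n',len(P),'origin',(mu+d*(e-.078)).round(4),'yaw',round(np.degrees(np.arctan2(d[1],d[0])),1))
E
python3 mt.py
```

```text
turner L 0.1635 n 545 origin [0.5022 0.2821] yaw -108.8
```

Turner unmoved.

{"name": "servo_tool", "arguments": {
  "motion": [
    [15,14,0,0,0,8,0],
    [32,30,2,0,0,16,0],
    [52,48,4,0,0,24,0],
    [74,68,6,0,0,32,0],
    [96,88,8,0,0,40,0],
    [115,107,10,0,0,48,0],
    [122,113,12,0,0,50,0],
    [122,113,12,0,0,50,0]
  ]
}}

```text
t: 29.0
eef_pos: [0.5575, 0.1307, 0.1257]
ee_rot: [0.457, 0.889, -0.001, -0.001]
ft_force: [0.3, -0.3, -0.5]
opening: 0.0464
finger_force: 0.0
```

```bash
python3 go.py 502.4,282.7,110,71.2
```

```text
t 29.0 pos [557.5 130.7 125.7] yaw 125.59 z-axis [-0.002 -0.    -1.   ] F [ 0.3 -0.3 -0.5] open 46.4 ff 0.0 j1,j6 [ 0.19 -0.44]
502.4,282.7,110,71.2 -> [155.7  43.7  15.7] az 54.4
```

{"name": "servo_tool", "arguments": {
  "motion": [
    [18,5,3,0,0,8,0],
    [42,12,6,0,0,16,0],
    [66,19,9,0,0,24,0],
    [92,26,12,0,0,32,0],
    [118,33,14,0,0,40,0],
    [145,41,16,0,0,48,0],
    [156,44,16,0,0,54,0],
    [156,44,16,0,0,54,0]
  ]
}}

```text
t: 29.8
eef_pos: [0.5036, 0.283, 0.1102]
ee_rot: [0.811, 0.585, -0.001, -0.0]
ft_force: [-0.1, 0.3, -0.1]
opening: 0.0464
finger_force: 0.0
```

```bash
python3 mt.py; python3 go.py 502.4,282.7,13,71.2
```

```text
turner L 0.0257 n 24 origin [0.5391 0.2526] yaw -144.2
t 29.85 pos [504.  282.3 110.4] yaw 71.78 z-axis [-0.001 -0.001 -1.   ] F [0.5 0.1 0.1] open 46.5 ff 0.0 j1,j6 [0.47 0.78]
502.4,282.7,13,71.2 -> [-0.1 -1.6 97.4] az 0.6
```

{"name": "servo_tool", "arguments": {
  "motion": [
    [0,-2,22,0,0,0.5,0],
    [0,-2,47,0,0,0.5,0],
    [0,-2,72,0,0,0.5,0],
    [0,-2,90,0,0,0.5,0],
    [0,-2,97,0,0,0.5,0],
    [0,-2,97,0,0,0.5,0],
    [0,-2,97,0,0,0.5,-1],
    [0,-2,97,0,0,0.5,-1]
  ],
  "force": 30
}}

```text
t: 30.65
eef_pos: [0.5026, 0.2831, 0.0153]
ee_rot: [0.814, 0.581, 0.001, 0.0]
ft_force: [0.9, 0.6, 0.1]
opening: 0.0348
finger_force: 0.0
```

{"name": "servo_tool", "arguments": {
  "motion": [
    [0,0,0,0,0,0,-1],
    [0,0,0,0,0,0,-1],
    [0,0,0,0,0,0,-1],
    [0,0,0,0,0,0,-1],
    [0,0,-15,0,0,0,-1],
    [0,0,-40,0,0,0,-1],
    [0,0,-80,0,0,0,-1],
    [0,0,-97,0,0,0,-1]
  ]
}}

```text
t: 31.45
eef_pos: [0.5029, 0.2836, 0.1156]
ee_rot: [0.814, 0.581, 0.002, 0.0]
ft_force: [0.2, -0.3, -0.6]
opening: 0.0114
finger_force: 30.0
```

```bash
python3 go.py 525,80,110,125 547.6,-114.5,110,175.55
```

```text
t 31.45 pos [502.9 283.6 115.6] yaw 71.04 z-axis [ 0.004  0.002 -1.   ] F [ 0.2 -0.3 -0.6] open 11.4 ff 30.0 j1,j6 [0.47 0.8 ]
525,80,110,125 -> [-185.3   87.     5.6] az -54.0
547.6,-114.5,110,175.55 -> [-172.3  -93.    -0. ] az -50.6
```

{"name": "servo_tool", "arguments": {
  "motion": [
    [0,0,0,0,0,-4,-1],
    [-25,12,0,0,0,-12,-1],
    [-55,26,0,0,0,-20,-1],
    [-85,40,0,0,0,-28,-1],
    [-120,56,2,0,0,-36,-1],
    [-155,73,4,0,0,-44,-1],
    [-185,87,5,0,0,-52,-1],
    [-185,87,5,0,0,-54,-1]
  ]
}}

```text
t: 32.25
eef_pos: [0.5242, 0.0767, 0.1062]
ee_rot: [0.46, 0.888, -0.0, 0.0]
ft_force: [0.7, 0.1, -0.5]
opening: 0.0115
finger_force: 30.0
```

```bash
python3 go.py 547.6,-114.5,100,175.55
```

```text
t 32.25 pos [524.2  76.7 106.2] yaw 125.22 z-axis [-0.    -0.001 -1.   ] F [ 0.7  0.1 -0.5] open 11.5 ff 30.0 j1,j6 [ 0.1  -0.52]
547.6,-114.5,100,175.55 -> [-169.7  -91.2    6.2] az -50.3
```

{"name": "servo_tool", "arguments": {
  "motion": [
    [-20,-11,0,0,0,-8,-1],
    [-45,-24,0,0,0,-16,-1],
    [-75,-40,0,0,0,-24,-1],
    [-105,-56,2,0,0,-32,-1],
    [-135,-73,4,0,0,-40,-1],
    [-160,-86,6,0,0,-48,-1],
    [-170,-91,6,0,0,-50,-1],
    [-170,-91,6,0,0,-50,-1]
  ]
}}

```text
t: 33.05
eef_pos: [0.5471, -0.1129, 0.1001]
ee_rot: [0.044, 0.999, -0.0, -0.0]
ft_force: [0.3, 0.9, -1.9]
opening: 0.0114
finger_force: 30.0
```

```bash
python3 go.py 547.6,-114.5,33,175.55
```

```text
t 33.05 pos [ 547.1 -112.9  100.1] yaw 174.96 z-axis [-0. -0. -1.] F [ 0.3  0.9 -1.9] open 11.4 ff 30.0 j1,j6 [-0.25 -1.73]
547.6,-114.5,33,175.55 -> [-0.6 -1.6 67.1] az -0.6
```

{"name": "servo_tool", "arguments": {
  "motion": [
    [0,0,0,0,0,-0.5,-1],
    [0,-2,12,0,0,-0.5,-1],
    [0,-2,25,0,0,-0.5,-1],
    [0,-2,38,0,0,-0.5,-1],
    [0,-2,50,0,0,-0.5,-1],
    [0,-2,60,0,0,-0.5,-1],
    [0,-2,66,0,0,-0.5,-1],
    [0,-2,66,0,0,-0.5,-1]
  ]
}}

```text
t: 33.85
eef_pos: [0.5468, -0.1135, 0.0333]
ee_rot: [0.039, 0.999, 0.0, -0.001]
ft_force: [1.2, -0.2, -0.3]
opening: 0.0109
finger_force: 30.0
```

```bash
python3 go.py 597.5,-118.4,33,175.55;  python3 side.py s6 .61 -.09 .03
```

```text
t 33.85 pos [ 546.8 -113.5   33.3] yaw 175.53 z-axis [-0.001  0.    -1.   ] F [ 1.2 -0.2 -0.3] open 10.9 ff 30.0 j1,j6 [-0.25 -1.74]
597.5,-118.4,33,175.55 -> [-51.   -0.9   0.3] az -0.0
crop origin 225 151
```

View pics/s6.png

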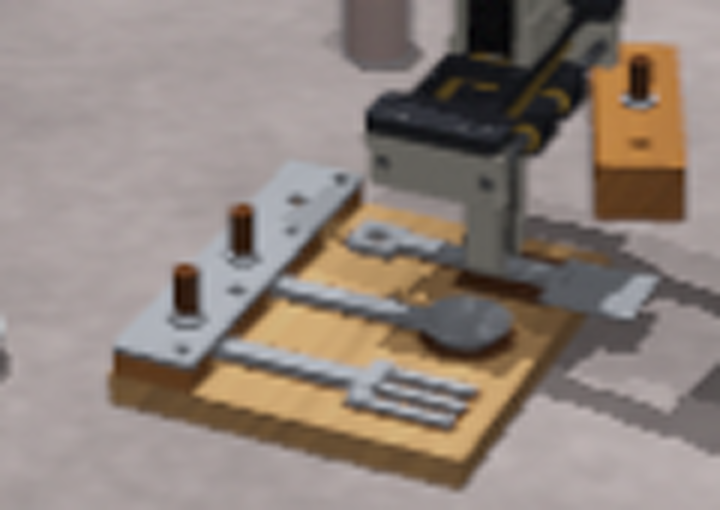

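The fork and spoon are pinned with their collars down. The turner is in line, with its eye at crop (376,236) and the open hole at (298,199), so I'll slide it in.

{"name": "servo_tool", "arguments": {
  "motion": [
    [0,-1,0,0,0,0,-1],
    [-9,-1,0,0,0,0,-1],
    [-18,-1,0,0,0,0,-1],
    [-27,-1,0,0,0,0,-1],
    [-36,-1,0,0,0,0,-1],
    [-44,-1,0,0,0,0,-1],
    [-49,-1,0,0,0,0,-1],
    [-51,-1,0,0,0,0,-1]
  ]
}}

```text
t: 34.7
eef_pos: [0.5954, -0.1183, 0.033]
ee_rot: [0.039, 0.999, 0.0, -0.004]
ft_force: [-35.1, 1.9, 15.1]
opening: 0.0112
finger_force: 30.0
```

{"name": "servo_tool", "arguments": {
  "motion": [
    [0,0,0,0,0,0,-1],
    [0,0,0,0,0,0,-1],
    [0,0,0,0,0,0,-1],
    [0,0,0,0,0,0,-1],
    [0,0,0,0,0,0,-1],
    [0,0,0,0,0,0,-1],
    [0,0,0,0,0,0,-1],
    [0,0,0,0,0,0,-1]
  ]
}}

```text
t: 35.5
eef_pos: [0.5953, -0.1183, 0.0331]
ee_rot: [0.039, 0.999, 0.0, -0.004]
ft_force: [-22.2, 2.4, 6.8]
opening: 0.0112
finger_force: 30.0
```

```bash
python3 go.py
```

```text
t 35.5 pos [ 595.3 -118.3   33.1] yaw 175.53 z-axis [-0.007  0.001 -1.   ] F [-22.2   2.4   6.8] open 11.2 ff 30.0 j1,j6 [-0.24 -1.73]
```

{"name": "servo_tool", "arguments": {
  "motion": [
    [0,0,0,0,0,0,-0.4],
    [0,0,0,0,0,0,-0.4],
    [0,0,0,0,0,0,-0.4],
    [0,0,0,0,0,0,-0.4],
    [0,0,-30,0,0,0,-0.4],
    [0,0,-60,0,0,0,0],
    [0,0,-95,0,0,0,0],
    [0,0,-95,0,0,0,0]
  ]
}}

```text
t: 36.3
eef_pos: [0.5997, -0.119, 0.1345]
ee_rot: [0.039, 0.999, -0.001, 0.003]
ft_force: [0.7, -0.3, 1.0]
opening: 0.0451
finger_force: 0.0
```

```bash
python3 go.py 518.2,-294,110,175.55; python3 pins.py | tail -2; python3 side.py s7 .62 -.09 .03
```

```text
t 36.3 pos [ 599.7 -119.   134.5] yaw 175.54 z-axis [ 0.007 -0.002 -1.   ] F [ 0.7 -0.3  1. ] open 45.1 ff 0.0 j1,j6 [-0.24 -1.73]
518.2,-294,110,175.55 -> [  67.6 -180.8   24.5] az -0.0
block top 258 px err [-0.1  0.6] z.051 -> [ 0.5147 -0.2892]
block side 22 px err [ 0.1 -0.8] z.051 -> [ 0.5176 -0.2948]
crop origin 222 150
```

View pics/s7.png

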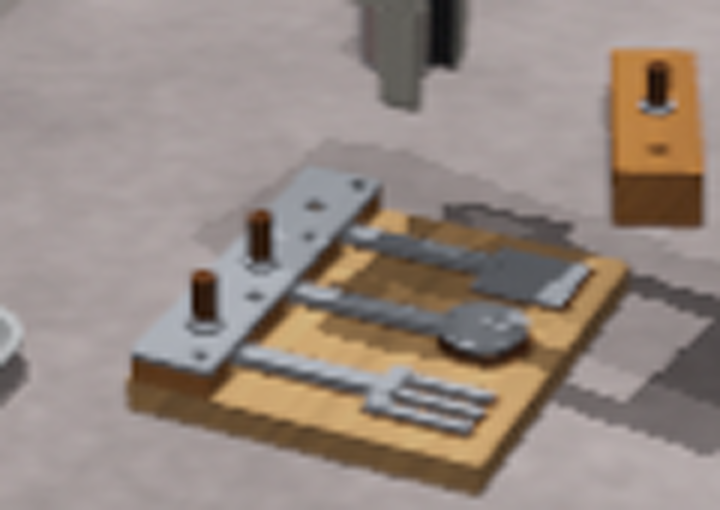

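All three utensils are home; the square bay's hole at crop (316,205) still needs its pin, which is in the block at (657,85).

{"name": "servo_tool", "arguments": {
  "motion": [
    [0,0,0,0,0,0,0],
    [12,-32,4,0,0,0,0],
    [28,-74,8,0,0,0,0],
    [44,-116,14,0,0,0,0],
    [58,-155,20,0,0,0,0],
    [67,-180,24,0,0,0,0],
    [67,-180,24,0,0,0,0],
    [67,-180,24,0,0,0,0]
  ]
}}

```text
t: 37.25
eef_pos: [0.5165, -0.2929, 0.1041]
ee_rot: [0.04, 0.999, 0.0, -0.001]
ft_force: [0.3, -0.1, 0.1]
opening: 0.0466
finger_force: 0.0
```

```bash
python3 go.py 518.2,-293.5,53.5,175.55
```

```text
t 37.25 pos [ 516.5 -292.9  104.1] yaw 175.47 z-axis [-0.001  0.001 -1.   ] F [ 0.3 -0.1  0.1] open 46.6 ff 0.0 j1,j6 [-0.56 -2.05]
518.2,-293.5,53.5,175.55 -> [-1.7 -0.5 50.6] az -0.1
```

{"name": "servo_tool", "arguments": {
  "motion": [
    [-2,0,15,0,0,0,0],
    [-2,0,30,0,0,0,0],
    [-2,0,42,0,0,0,0],
    [-2,0,50,0,0,0,0],
    [-2,0,50,0,0,0,0],
    [-2,0,50,0,0,0,-0.8],
    [-2,0,50,0,0,0,-0.8],
    [-2,0,50,0,0,0,-0.8]
  ],
  "force": 25
}}

```text
t: 38.05
eef_pos: [0.5193, -0.2931, 0.0558]
ee_rot: [0.039, 0.999, -0.0, 0.0]
ft_force: [-0.3, 0.1, -0.8]
opening: 0.0273
finger_force: 0.0
```

{"name": "servo_tool", "arguments": {
  "motion": [
    [0,0,0,0,0,0,-0.8],
    [0,0,0,0,0,0,-0.8],
    [0,0,0,0,0,0,-0.8],
    [0,0,-10,0,0,0,-0.8],
    [0,0,-20,0,0,0,-0.8],
    [0,0,-35,0,0,0,-0.8],
    [0,0,-65,0,0,0,-0.8],
    [0,0,-65,0,0,0,-0.8]
  ]
}}

```text
t: 38.85
eef_pos: [0.5204, -0.2939, 0.1255]
ee_rot: [0.039, 0.999, -0.002, 0.003]
ft_force: [-0.1, -0.1, -0.5]
opening: 0.013
finger_force: 25.0
```

```bash
python3 go.py 661.3,-123.3,118,175.55
```

```text
t 38.85 pos [ 520.4 -293.9  125.5] yaw 175.54 z-axis [ 0.005 -0.003 -1.   ] F [-0.1 -0.1 -0.5] open 13.0 ff 25.0 j1,j6 [-0.56 -2.05]
661.3,-123.3,118,175.55 -> [-127.2  181.     7.5] az -0.0
```

{"name": "servo_tool", "arguments": {
  "motion": [
    [0,0,0,0,0,0,-0.8],
    [-18,25,0,0,0,0,-0.8],
    [-42,60,0,0,0,0,-0.8],
    [-70,100,0,0,0,0,-0.8],
    [-98,140,0,0,0,0,-0.8],
    [-120,171,0,0,0,0,-0.8],
    [-128,181,0,0,0,0,-0.8],
    [-128,181,0,0,0,0,-0.8]
  ]
}}

```text
t: 39.65
eef_pos: [0.661, -0.1212, 0.119]
ee_rot: [0.038, 0.999, 0.0, -0.001]
ft_force: [-0.3, -0.4, -0.6]
opening: 0.0133
finger_force: 25.0
```

{"name": "servo_tool", "arguments": {
  "motion": [
    [0,0,0,0,0,0,-0.8],
    [0,0,0,0,0,0,-0.8],
    [0,0,0,0,0,0,-0.8],
    [0,0,0,0,0,0,-0.8],
    [0,0,0,0,0,0,-0.8],
    [0,0,0,0,0,0,-0.8],
    [0,0,0,0,0,0,-0.8],
    [0,0,0,0,0,0,-0.8]
  ]
}}

```text
t: 40.45
eef_pos: [0.6607, -0.1225, 0.1202]
ee_rot: [0.039, 0.999, -0.0, 0.0]
ft_force: [0.2, -0.7, -1.0]
opening: 0.0129
finger_force: 25.0
```

```bash
python3 go.py 661.8,-123.3,90,175.55
python3 - <<'E'
from h import *
c=cap('side'); p=np.array(ctrl.sense()['eef_pos'])
# expected tip 48.7 mm below TCP, shaft mid 33 mm below
for dz in(.046,.036,.028):
    u=proj(c,[p-[0,0,dz]])[0]; x,y=u.round().astype(int); print(u.round(1), c['frame'][y,x-7:x+8].astype(int).sum(1).tolist())
E
```

```text
t 40.45 pos [ 660.7 -122.5  120.2] yaw 175.54 z-axis [ 0. -0. -1.] F [ 0.2 -0.7 -1. ] open 12.9 ff 25.0 j1,j6 [-0.22 -1.71]
661.8,-123.3,90,175.55 -> [-1.2 -0.7 30.2] az -0.0
[273.8 173.5] [426, 420, 420, 422, 432, 441, 419, 334, 316, 407, 440, 456, 476, 471, 474]
[273.8 170.7] [437, 441, 462, 499, 504, 504, 443, 243, 293, 415, 495, 494, 497, 500, 499]
[273.8 168.5] [488, 493, 496, 497, 501, 503, 445, 238, 292, 416, 494, 496, 498, 498, 501]
```

{"name": "servo_tool", "arguments": {
  "motion": [
    [-2,-1,10,0,0,0,-0.8],
    [-2,-1,20,0,0,0,-0.8],
    [-2,-1,28,0,0,0,-0.8],
    [-2,-1,34,0,0,0,-0.8],
    [-2,-1,39,0,0,0,-0.8],
    [-2,-1,44,0,0,0,-0.8],
    [-2,-1,48,0,0,0,-0.8],
    [-2,-1,48,0,0,0,-0.8]
  ]
}}

```text
t: 41.3
eef_pos: [0.6624, -0.1236, 0.0716]
ee_rot: [0.039, 0.999, 0.0, -0.0]
ft_force: [0.2, -0.2, 0.5]
opening: 0.0133
finger_force: 25.0
```

```bash
python3 go.py 662.5,-123.3,54.5,175.55
```

```text
t 41.3 pos [ 662.4 -123.6   71.6] yaw 175.54 z-axis [-0.001  0.    -1.   ] F [ 0.2 -0.2  0.5] open 13.3 ff 25.0 j1,j6 [-0.22 -1.72]
662.5,-123.3,54.5,175.55 -> [-0.1  0.3 17.1] az -0.0
```

{"name": "servo_tool", "arguments": {
  "motion": [
    [0,0,4,0,0,0,-0.8],
    [0,0,8,0,0,0,-0.8],
    [0,0,12,0,0,0,-0.8],
    [0,0,14,0,0,0,-0.8],
    [0,0,16,0,0,0,-0.8],
    [0,0,17,0,0,0,-0.8],
    [0,0,17,0,0,0,-0.8],
    [0,0,17,0,0,0,-0.8]
  ]
}}

```text
t: 42.1
eef_pos: [0.6627, -0.1236, 0.0555]
ee_rot: [0.039, 0.999, -0.0, 0.0]
ft_force: [-1.8, 0.8, 2.9]
opening: 0.0132
finger_force: 25.0
```

```bash
python3 go.py
```

```text
t 42.1 pos [ 662.7 -123.6   55.5] yaw 175.54 z-axis [ 0. -0. -1.] F [-1.8  0.8  2.9] open 13.2 ff 25.0 j1,j6 [-0.22 -1.72]
```

{"name": "servo_tool", "arguments": {
  "motion": [
    [0,0,1,0,0,0,-0.8],
    [0,0,1,0,0,0,-0.8],
    [0,0,0,0,0,0,-0.4],
    [0,0,0,0,0,0,-0.4],
    [0,0,0,0,0,0,-0.4],
    [0,0,-20,0,0,0,-0.4],
    [0,0,-60,0,0,0,0],
    [0,0,-110,0,0,0,0]
  ]
}}

```text
t: 42.9
eef_pos: [0.6617, -0.1234, 0.1642]
ee_rot: [0.039, 0.999, 0.0, -0.002]
ft_force: [0.1, -0.8, 1.1]
opening: 0.0393
finger_force: 0.0
```

{"name": "servo_tool", "arguments": {
  "motion": [
    [0,0,0,0,0,0,0],
    [10,-30,-10,0,0,0,0],
    [20,-70,-20,0,0,0,0],
    [40,-110,-20,0,0,0,0],
    [60,-150,-20,0,0,0,0],
    [80,-190,-20,0,0,0,0],
    [100,-190,-20,0,0,0,0],
    [100,-190,-20,0,0,0,0]
  ]
}}

```text
t: 43.7
eef_pos: [0.5464, -0.3063, 0.185]
ee_rot: [0.04, 0.999, -0.0, -0.0]
ft_force: [0.3, 0.6, 0.5]
opening: 0.0466
finger_force: 0.0
```

```bash
python3 - <<'E'
from h import *
a=cap('side'); b=cap('top')
x,y=proj(a,[[.61,-.06,.03]])[0].astype(int); A=cv2.resize(a['frame'][y-40:y+40,x-50:x+50],(500,400),interpolation=cv2.INTER_CUBIC)
x,y=proj(b,[[.6,-.05,.03]])[0].astype(int); B=cv2.resize(b['frame'][y-60:y+60,x-45:x+45],(300,400),interpolation=cv2.INTER_CUBIC)
cv2.imwrite('pics/fin.png',np.hstack([A,B]))
E
python3 go.py
```

```text
t 43.8 pos [ 548.2 -305.3  185.2] yaw 175.51 z-axis [ 0. -0. -1.] F [ 0.5  0.1 -0.7] open 46.6 ff 0.0 j1,j6 [-0.55 -2.04]
```

View pics/fin.png

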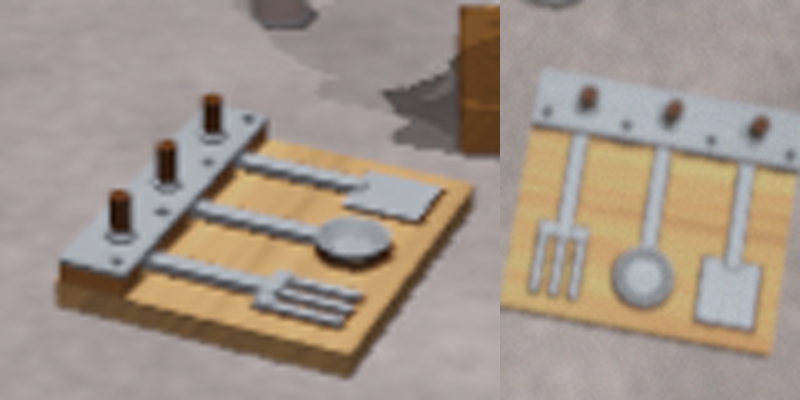

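All three utensils lie in their own bays. The pins stand upright with collars on the strip (side crop: (120,230), (166,185), (212,135)).

```bash
python3 -c "
from bench import ctrl
print(ctrl.hand_in())"
```

```text
the job is handed in; nothing more can be done
None
```

The spoon, turner and fork are each home in the bay with their own outline and pinned with collars on the strip; nothing is in the gripper, the bystanders were not touched, and the job is handed in (no verdict was returned).

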